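# Turn the photo turntable by its spokes until the trinket box faces the camera

## Robot

A 7-joint arm with a two-finger parallel gripper is mounted at the origin on a cart in front of the work surface, level with it; the furniture and walls round the work are solid. World frame = base frame: x ahead of the robot, y to its left, z up, the work surface at z = 0. Lengths are in m, angles in rad, forces in N, time in s.
With the tool pointing down it reaches from about 0.4 to 0.85 m from the base axis. Payload 10.4 kg.
Tool frame: the origin (TCP) lies at the very end of the fingers, on their centre line; the grasp point (between the pads) lies 19 mm behind it (r.pinch_z is the distance from the TCP to the grasp point, in m); z points along the fingers, y is the line along which they close (so a half turn about z gives the same grasp; the last joint's range is limited). The gripper opens to 87 mm and grips with 3 to 60 N. Pads are 19 mm wide; open, the fingers measure 117 mm over their backs; the gripper's body (75 mm by 190 mm) begins 51 mm behind the grasp point.
Start: joints at [-1.294, 0.332, -0.065, 1.46, 0.022, 1.35, -0.088], TCP at [0.185, 0.597, 0.223] pointing down, gripper open.
Joint ranges: [-2.6, 2.6], [-0.5, 2.12], [-1.47, 1.34], [0.16, 2.42], [-1.27, 4.41], [0.06, 2.06], [-2.6, 2.6]. Speed limits (rad/s): [2.22, 2.22, 2.79, 2.79, 3.14, 3.14, 3.14].

## Interface

Orientations are given as a unit quaternion [x, y, z, w].
In Python, from bench import r, camera gives the robot as it stands. The module is installed in compiled form; this text tells all that it offers.
- The arm moves only by the shell command python3 -m pendant 'ROWS' [FORCE]. ROWS is JSON, a list of rows, each an object with "dp": the shift along the tool's x, y, z as a fraction of full scale, a list of three; "rotation": the turn, a rotation vector about the tool's x, y, z as a fraction of full scale, a list of three; "jaw": the opening, from 0 (shut) to 1 (fully open). A call has 1 to 8 rows; each row is the pose to reach, as a shift and turn from the pose commanded when the call began, along the tool's axes at that moment, turning the shorter way round; what a row does not reach only later rows make up. Full scale, the value 1, is 0.15 m for a shift and 2 pi rad for a turn. A row lasts 1/8 s, in which the tool goes at most 62.5 mm and 10.7 degrees, less where a joint would pass 70% of its speed; a pose out of reach is approached as far as the arm can. A call with a number of a shift or a turn outside -1 to 1 is refused whole. A call with a gripper value outside its range is refused whole. The fingers move at their own pace and stop on an object; FORCE is the grip in N (left out, the last holds). Time passes only in rows, so rows that repeat a pose let the fingers close. It gives the time, the measured TCP pose, the force, the opening and the grip force at its end, in the units of the state.
- r.read_state(): the state, without advancing time (a new reading comes with each control period).
- camera(name): name is "scene" or "top" or "wrist"; returns a dict with "image" (480x640x3 uint8, red, green, blue), "z_map" (480x640 float32, m along the optical axis (not along the pixel's ray), 0 where there is no reading), "mtx" (3x3 intrinsics, pixels), "T" (4x4, takes a point from camera to world coordinates). Camera axes: x right, y down, z forward; pixel columns grow to the right and rows downward; lengths in m; the calibration is good to about 2 mm. A picture is of the moment at which its call begins.
- r.close_job(): hands the job in; it is judged then, once.
The state is a dict: "time": time; "joint_positions": joint angles; "joint_vel": joint speeds; "joint_torque": joint torques, N m; "ee_pos": TCP position; "eef_rot": TCP orientation; "ft_force": force on the tool from outside, world axes, zero at the start; "torque": the same for the moment, N m; "width": finger opening in m; "grip_force": force on a finger pad.
Only numpy, scipy, OpenCV 4.12 (cv2) and the standard library are available. Lean on these libraries where they do the work, as an engineer would, in place of code of your own. Each camera call takes 0.05 s, during which the arm holds its last target. There are 200 camera calls.

## Task

A small gilt trinket box stands, its lid open, on the photo turntable. With a fingertip, gently push the turntable's spokes round, as often as needed, until the front of the box (the long side opposite the raised lid and its hinge) squarely faces the camera's lens, so that the camera looks into the open box. Do not grip or lift anything, do not touch the box or the camera, keep the box standing in the middle of the plate, and leave the other things on the desk where they are.

Things in the scene. Friction and masses are not known exactly. Their poses are not given: they have to be found in the camera images.
- turntable_base: Fixed round black foot of the turntable, 128 mm across; origin on the turning axis at desk height (z = 0), z up. Its x axis points to the camera. Above it turns a white plate, 152 mm across, top at z = 28 mm, underside at z = 17.5 mm. Keep the gripper off the drawer organiser behind it: 150 mm high, y -0.02 to 0.21, its open drawer's handle reaching x = 0.67.
- turntable: The turning part: plate and four aluminium spokes along its x, y, -x, -y axes. Spokes: round rods 11 mm thick, axis 23 mm above the desk, level, from the rim (radius 76 mm) to a black ball end, 18 mm thick, centred at radius 172 mm. Origin as turntable_base. Turns about z over a full turn either way; light friction (0.12 N m, about 0.8 N at the spoke's end); stays where it is left.
- trinket_box: Gilt trinket box, loose, 69 (x) by 102 (y) mm, on the middle of the plate, riding along by friction as it turns slowly. Origin at the centre of its underside, z up. Its front is the long side towards its own -x; the lid, hinged along the long side at +x, stands open, up to 145 mm above the desk and up to 55 mm from the origin towards +x. Empty tray in front of it, 44 mm high.
- box_front (a point): Middle of the box's front side: 31 mm from the box's origin along its -x axis, 30 mm up.
- photo_camera: Black compact camera on a three-legged table tripod, fixed to the desk, 136 mm high, 106 mm wide, legs reaching 51 mm from its axis; 265 to 280 mm from the turning axis. Origin on the desk under its middle; its lens looks along its -x axis, level, straight at the turning axis.
- lens (a point): Middle of the lens's front glass, 94 mm above the desk, 45 mm in front of the camera's origin.
- findings_jar: Bystander: low round jar, white with a dark grey lid, 64 mm across, 40 mm high, beside the camera, about 250 mm from the turning axis. Origin at the centre of its underside.
- ink_pad: Bystander: flat closed ink pad tin, 54 x 84 x 17 mm, left of the camera. Origin at the centre of its underside.

How it is judged:
By the outcome, as a careful person would: the job done as asked, in the order asked, and still so for the second after the job is handed in, with the robot touching nothing.
It also fails if it takes over 64 s, if anything falls off the work surface, if the arm or the gripper's body presses on something with over 40 N, if the wrist force passes 120 N, or if a joint passes its speed limit or range.

## Working session

There is one attempt and no reset: what is moved stays moved. The work goes in short steps, Python scripts to look and compute and a shell command to move; the robot and the scene stay as the last step left them, time stands still between calls to the robot, and variables do not carry over. Pictures are saved under pics/ and viewed, at most 10 in all, crops included, and the job is handed in when it is done.

```bash
mkdir -p pics
python3 - <<'E'
from bench import r,camera
import cv2,numpy as np
s=r.read_state();print(s)
for n in("scene","top"):
    c=camera(n);cv2.imwrite(f"pics/{n}0.png",c["image"][:,:,::-1]);np.savez(f"{n}0.npz",**c);print(n,c["mtx"].round(1).tolist(),c["T"].round(3).tolist())
E
```

```text
{'time': 0.0, 'joint_positions': array([-1.29358866,  0.3328742 , -0.06465341,  1.46095935,  0.02162164,
        1.34989353, -0.08852019]), 'joint_vel': array([ 8.50398525e-04, -1.73430192e-03,  8.76604748e-05,  1.69655435e-03,
       -1.06565679e-03, -1.01273975e-03,  1.56584164e-04]), 'joint_torque': array([-1.01361138e-04, -6.23279500e+01,  2.43035116e-02, -3.89862835e+01,
       -6.14277553e-02,  4.02714859e-02,  1.65510774e-04]), 'ee_pos': array([0.1845092 , 0.59673307, 0.22174377]), 'eef_rot': array([ 1.49361847e-01,  9.88782343e-01, -7.17247367e-04, -5.59870711e-05]), 'ft_force': array([-0.71265314,  0.75211189, -0.09154034]), 'torque': array([0.03720714, 0.0260383 , 0.04923879]), 'grip_force': 0.0, 'width': 0.08734487023938114}
scene [[442.1, 0.0, 321.4], [0.0, 442.1, 237.6], [0.0, 0.0, 1.0]] [[0.845, -0.409, 0.345, 0.204], [-0.535, -0.637, 0.555, -0.137], [-0.007, -0.654, -0.757, 0.736], [0.0, 0.0, 0.0, 1.0]]
top [[502.4, 0.0, 315.9], [0.0, 502.4, 243.1], [0.0, 0.0, 1.0]] [[-0.005, -0.981, 0.193, 0.337], [-1.0, 0.009, 0.02, 0.333], [-0.022, -0.193, -0.981, 0.999], [0.0, 0.0, 0.0, 1.0]]
```

View pics/scene0.png

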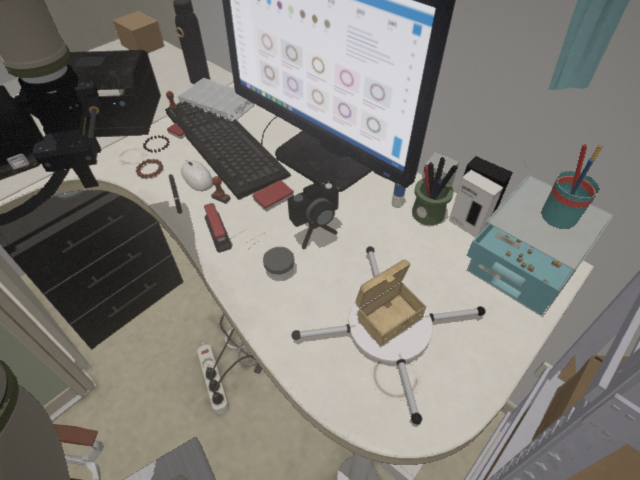

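View pics/top0.png

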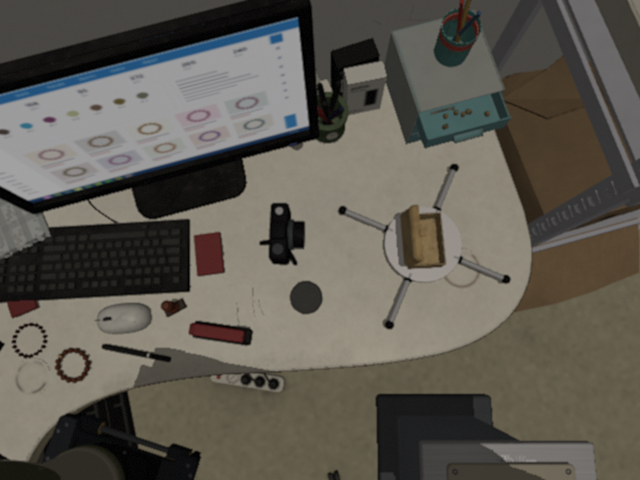

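The scene view shows the turntable with the box near pixel (390,310) and the camera at (315,210). In the top view the spoke balls are near (342,211), (454,168), (506,279) and (389,325). The lid is on the left, towards the camera at (285,235), so roughly half a turn is needed.

```bash
cat > h.py <<'E'
import numpy as np,cv2
def plane(c,uv,z):
    uv=np.atleast_2d(uv).astype(float);d=np.c_[uv,np.ones(len(uv))]@np.linalg.inv(c["mtx"]).T@c["T"][:3,:3].T
    o=c["T"][:3,3];return o+d*((z-o[2])/d[:,2])[:,None]
def cloud(c):
    v,u=np.mgrid[:480,:640];Z=c["z_map"];p=np.stack([u,v,np.ones_like(u)],-1)@np.linalg.inv(c["mtx"]).T*Z[...,None]
    p=p@c["T"][:3,:3].T+c["T"][:3,3];p[Z==0]=np.nan;return p
def px(c,p):
    q=np.linalg.inv(c["T"])@np.r_[p,1];q=c["mtx"]@q[:3];return q[:2]/q[2]
def balls(c,guess,w=9):
    out=[]
    g=c["image"].max(2)
    for u,v in guess:
        u,v=int(u),int(v);m=(g[v-w:v+w+1,u-w:u+w+1]<60).astype(np.uint8);M=cv2.moments(m,True)
        out.append((u-w+M["m10"]/M["m00"],v-w+M["m01"]/M["m00"]))
    return plane(c,out,.023)
E
python3 - <<'E'
from h import *
G=dict(top=[(342,211),(454,168),(506,279),(389,325)],scene=[(370,250),(481,311),(416,418),(296,335)])
for n in G:
    c=dict(np.load(n+"0.npz"));b=balls(c,G[n]);ctr=b.mean(0);d=b-ctr
    print(n,"balls",b.round(4).tolist(),"ctr",ctr.round(4),"r",np.hypot(d[:,0],d[:,1]).round(4),"ang",np.degrees(np.arctan2(d[:,1],d[:,0])).round(1))
    P=cloud(c);R=np.hypot(P[...,0]-ctr[0],P[...,1]-ctr[1])
    for nm,lo,hi in(("tray",.036,.05),("lid",.08,.15),("allbox",.036,.15)):
        m=(R<.08)&(P[...,2]>lo)&(P[...,2]<hi);q=P[m][:,:2].astype(np.float32);a=cv2.minAreaRect(q*1000);w=np.linalg.eigh(np.cov(q.T))
        print(nm,len(q),a,"mean",q.mean(0).round(4),"pca",np.degrees(np.arctan2(w[1][1,1],w[1][0,1])).round(1),np.sqrt(w[0]).round(4))
    m=(R>.2)&(R<.34)&(P[...,2]>.06)&(P[...,2]<.15)&(P[...,1]>ctr[1]+.1)&(abs(P[...,0]-ctr[0])<.12)
    q=P[m];a=cv2.minAreaRect((q[:,:2]*1000).astype(np.float32));e=np.array(a[0])/1000-ctr[:2]
    print("cam",len(q),a,"z",q[:,2].max(),"bearing",np.degrees(np.arctan2(e[1],e[0])),np.hypot(*e))
    m=(R>.18)&(R<.32)&(P[...,2]>.03)&(P[...,2]<.05)&(P[...,1]>ctr[1])&(P[...,0]<ctr[0]-.04);print("jar",np.median(P[m],0),m.sum())
E
```

```text
top balls [[0.5966, 0.3008, 0.023], [0.6837, 0.0729, 0.023], [0.4546, -0.0135, 0.023], [0.3696, 0.2153, 0.023]] ctr [0.5261 0.1439 0.023 ] r [0.172  0.1728 0.1729 0.1721] ang [  65.8  -24.2 -114.4  155.5]
tray 417 ((524.5123291015625, 147.07247924804688), (98.32569122314453, 63.476016998291016), 2.6614928245544434) mean [0.5261 0.131 ] pca 177.2 [0.012  0.0308]
lid 1131 ((523.5285034179688, 176.51162719726562), (101.21768951416016, 34.46334457397461), 2.4256412982940674) mean [0.5208 0.1816] pca -177.5 [0.0078 0.0287]
allbox 1932 ((524.7476196289062, 153.94723510742188), (101.20478057861328, 80.5182876586914), 3.089066982269287) mean [0.5223 0.1604] pca 164.6 [0.0275 0.0317]
cam 1667 ((531.67236328125, 404.9937438964844), (62.77484893798828, 105.83196258544922), 88.4384765625) z 0.1389681395620609 bearing 88.78594837843848 0.26117447655269965
jar [0.41963076 0.37417601 0.03958368] 852Traceback (most recent call last):
  File "<stdin>", line 4, in <module>
  File "h.py", line 15, in balls
    out.append((u-w+M["m10"]/M["m00"],v-w+M["m01"]/M["m00"]))
                    ~~~~~~~~^~~~~~~~~
ZeroDivisionError: float division by zero
```

```bash
python3 -m pendant '[{"dp":[-0.4,-0.3,0],"rotation":[0,0,0],"jaw":0},{"dp":[-0.77,-0.6,0],"rotation":[0,0,0],"jaw":0},{"dp":[-0.77,-0.6,0],"rotation":[0,0,0],"jaw":0},{"dp":[-0.77,-0.6,0],"rotation":[0,0,0],"jaw":0},{"dp":[-0.77,-0.6,0],"rotation":[0,0,0],"jaw":0}]'
python3 - <<'E'
from h import *
c=dict(np.load("top0.npz"));P=cloud(c)
print("ring z",np.nanmin(P[245:290,445:480,2]),[P[int(v),int(u),2].round(4) for u,v in((463,285),(480,268),(452,282))])
G=[(369,250),(481,311),(416,418),(296,335)];c=dict(np.load("scene0.npz"))
b=plane(c,G,.023);ctr=b.mean(0);d=b-ctr;print(ctr,np.degrees(np.arctan2(d[:,1],d[:,0])),np.hypot(d[:,0],d[:,1]))
E
```

```text
time: 0.72
ee_pos: [0.267, 0.4783, 0.2224]
eef_rot: [0.148, 0.989, 0.0, -0.0]
ft_force: [0.4, 0.4, -0.3]
width: 0.0452
grip_force: 0.0
ring z -0.007590347544603637 [np.float64(0.0003), np.float64(0.0312), np.float64(0.0016)]
[0.52542546 0.1456333  0.023     ] [  66.21321541  -24.5032666  -114.29321453  155.84889823] [0.1731034  0.17361425 0.17203333 0.1720836 ]
```

```bash
python3 -m pendant '[{"dp":[-0.4,-0.3,0],"rotation":[0,0,0],"jaw":0},{"dp":[-0.77,-0.6,0],"rotation":[0,0,0],"jaw":0},{"dp":[-0.77,-0.6,0],"rotation":[0,0,0],"jaw":0},{"dp":[-0.77,-0.6,0],"rotation":[0,0,0],"jaw":0}]'
python3 -m pendant '[{"dp":[-0.4,-0.3,0],"rotation":[0,0,0.02],"jaw":0},{"dp":[-0.77,-0.6,0],"rotation":[0,0,0.04],"jaw":0},{"dp":[-0.77,-0.6,0],"rotation":[0,0,0.06],"jaw":0},{"dp":[-0.77,-0.6,0],"rotation":[0,0,0.077],"jaw":0},{"dp":[-0.77,-0.6,0],"rotation":[0,0,0.077],"jaw":0},{"dp":[-0.77,-0.6,0],"rotation":[0,0,0.077],"jaw":0}]'
cat > look.py <<'E'
import sys;from h import *;from bench import r,camera
C=np.array([.5258,.1447])
def look(n):
    c=camera("top");np.savez(n+".npz",**c);P=cloud(c);R=np.hypot(P[...,0]-C[0],P[...,1]-C[1])
    cv2.imwrite(f"pics/{n}.png",c["image"][:,:,::-1]);return c,P,R
def plan(path):  # path: (bearing deg, radius, z); prints rows in tool axes
    from scipy.spatial.transform import Rotation as Q
    s=r.read_state();R=Q.from_quat(s["eef_rot"]).as_matrix();p=s["ee_pos"];d=p[:2]-C
    yaw=np.degrees(np.arctan2(R[1,1],R[0,1]))
    print("at",p.round(4),"bearing",np.degrees(np.arctan2(d[1],d[0]))%360,"rad",np.hypot(*d),"yaw",yaw,"F",s["ft_force"].round(1),"q",s["joint_positions"].round(2),s["time"])
    for b,rad,z in path:
        t=np.radians(b);q=np.r_[C+rad*np.array([np.cos(t),np.sin(t)]),z];dy=(b-90-yaw+180)%360-180
        print(b,(R.T@(q-p)/.15).round(3),"rotz",round(-dy/360,3))
E
python3 - <<'E'
from look import *
plan([(135,.13,.12),(135,.13,.016)])
E
```

```text
time: 1.23
ee_pos: [0.3523, 0.3572, 0.2226]
eef_rot: [0.15, 0.989, 0.0, 0.0]
ft_force: [-0.6, -0.4, -0.4]
width: 0.0055
grip_force: 0.0
time: 1.98
ee_pos: [0.4352, 0.2385, 0.2224]
eef_rot: [0.379, 0.925, -0.0, -0.0]
ft_force: [-0.5, -1.2, -0.1]
width: 0.0005
grip_force: 0.0
at [0.4352 0.2385 0.2224] bearing 133.98618920805842 rad 0.13040726317173432 yaw 45.39792800632684 F [-0.5 -1.2 -0.1] q [-0.83  0.04  0.25  1.81 -0.01  1.3   0.21] 1.975
135 [-0.003 -0.015  0.683] rotz 0.001
135 [-0.003 -0.015  1.376] rotz 0.001
```

```bash
python3 -m pendant '[{"dp":[0,0,0.3],"rotation":[0,0,0],"jaw":0},{"dp":[0,0,0.69],"rotation":[0,0,0],"jaw":0},{"dp":[0,0,0.69],"rotation":[0,0,0],"jaw":0},{"dp":[0,0,0.69],"rotation":[0,0,0],"jaw":0}]'
python3 -m pendant '[{"dp":[0,0,0.2],"rotation":[0,0,0],"jaw":0},{"dp":[0,0,0.4],"rotation":[0,0,0],"jaw":0},{"dp":[0,0,0.6],"rotation":[0,0,0],"jaw":0},{"dp":[0,0,0.69],"rotation":[0,0,0],"jaw":0},{"dp":[0,0,0.69],"rotation":[0,0,0],"jaw":0}]'
python3 - <<'E'
from look import *
c,P,R=look("t1")
plan([(b,.13,.016) for b in range(138,163,3)])
E
```

```text
time: 2.48
ee_pos: [0.4366, 0.2379, 0.121]
eef_rot: [0.381, 0.924, 0.001, 0.0]
ft_force: [0.4, 0.3, 0.8]
width: 0.0006
grip_force: 0.0
time: 3.1
ee_pos: [0.4365, 0.2374, 0.0165]
eef_rot: [0.382, 0.924, 0.0, 0.0]
ft_force: [0.3, -0.1, 0.9]
width: 0.0005
grip_force: 0.0
at [0.4368 0.2375 0.017 ] bearing 133.79341835328532 rad 0.12862550525639044 yaw 45.11519316048882 F [-0.1 -0.5  0.7] q [-0.8   0.28  0.24  2.02 -0.09  0.85  0.27] 3.15
138 [ 0.008 -0.063  0.006] rotz -0.008
141 [ 0.005 -0.109  0.006] rotz -0.016
144 [-0.001 -0.154  0.006] rotz -0.025
147 [-0.009 -0.198  0.006] rotz -0.033
150 [-0.02  -0.242  0.006] rotz -0.041
153 [-0.032 -0.286  0.006] rotz -0.05
156 [-0.048 -0.329  0.006] rotz -0.058
159 [-0.065 -0.371  0.006] rotz -0.066
162 [-0.084 -0.412  0.006] rotz -0.075
```

View pics/t1.png

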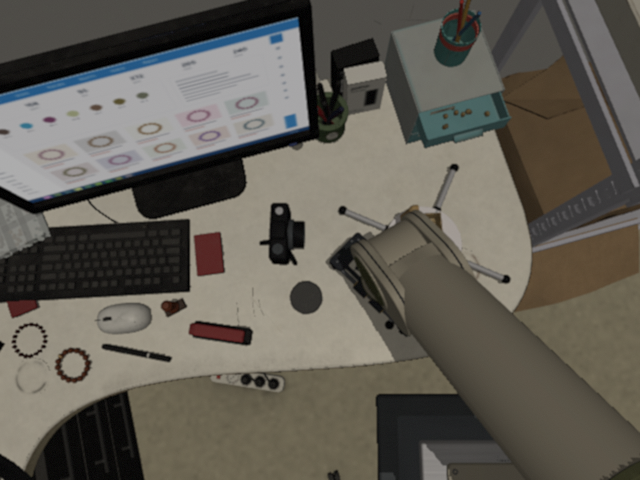

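```bash
python3 -m pendant '[{"dp":[0.008,-0.063,0.006],"rotation":[0,0,-0.008],"jaw":0},{"dp":[0.005,-0.109,0.006],"rotation":[0,0,-0.016],"jaw":0},{"dp":[-0.001,-0.154,0.006],"rotation":[0,0,-0.025],"jaw":0},{"dp":[-0.009,-0.198,0.006],"rotation":[0,0,-0.033],"jaw":0},{"dp":[-0.02,-0.242,0.006],"rotation":[0,0,-0.041],"jaw":0},{"dp":[-0.032,-0.286,0.006],"rotation":[0,0,-0.05],"jaw":0},{"dp":[-0.048,-0.329,0.006],"rotation":[0,0,-0.058],"jaw":0},{"dp":[-0.065,-0.371,0.006],"rotation":[0,0,-0.066],"jaw":0}]'
python3 - <<'E'
from look import *
c,P,R=look("t2")
plan([(b,.13,.017) for b in range(162,184,3)])
g=c["image"].max(2)
for b0 in(65.8,155.5,245.6,335.8):
    for d in(0,5,10,15,20,25):
        t=np.radians(b0+d);q=np.r_[C+.172*np.array([np.cos(t),np.sin(t)]),.023];u,v=px(c,q).astype(int);print(b0+d,g[v-2:v+3,u-2:u+3].mean().round(),end="; ")
    print()
E
```

```text
time: 4.15
ee_pos: [0.4046, 0.1914, 0.0165]
eef_rot: [0.182, 0.983, 0.001, 0.001]
ft_force: [-0.2, 1.6, 1.2]
width: 0.0004
grip_force: 0.6
at [0.4043 0.1905 0.0163] bearing 159.35134298820338 rad 0.12983101254705195 yaw 69.07524414243662 F [ 0.3 -1.   1.3] q [-0.73  0.18  0.2   2.14 -0.05  0.82  0.71] 4.2
162 [ 0.    -0.04  -0.005] rotz -0.008
165 [-0.003 -0.085 -0.005] rotz -0.016
168 [-0.009 -0.13  -0.005] rotz -0.025
171 [-0.018 -0.175 -0.005] rotz -0.033
174 [-0.028 -0.219 -0.005] rotz -0.041
177 [-0.041 -0.263 -0.005] rotz -0.05
180 [-0.056 -0.305 -0.005] rotz -0.058
183 [-0.073 -0.347 -0.005] rotz -0.066
65.8 149.0; 70.8 145.0; 75.8 20.0; 80.8 149.0; 85.8 149.0; 90.8 150.0; 
155.5 91.0; 160.5 88.0; 165.5 6.0; 170.5 84.0; 175.5 72.0; 180.5 60.0; 
245.6 137.0; 250.6 140.0; 255.6 38.0; 260.6 155.0; 265.6 155.0; 270.6 154.0; 
335.8 148.0; 340.8 129.0; 345.8 40.0; 350.8 149.0; 355.8 151.0; 360.8 149.0;
```

```bash
python3 -m pendant '[{"dp":[0,-0.045,0],"rotation":[0,0,-0.008],"jaw":0},{"dp":[-0.004,-0.09,0],"rotation":[0,0,-0.017],"jaw":0},{"dp":[-0.01,-0.135,0],"rotation":[0,0,-0.025],"jaw":0},{"dp":[-0.018,-0.18,0],"rotation":[0,0,-0.033],"jaw":0},{"dp":[-0.029,-0.224,0],"rotation":[0,0,-0.042],"jaw":0},{"dp":[-0.042,-0.268,0],"rotation":[0,0,-0.05],"jaw":0},{"dp":[-0.057,-0.31,0],"rotation":[0,0,-0.058],"jaw":0},{"dp":[-0.074,-0.352,0],"rotation":[0,0,-0.067],"jaw":0}]'
python3 - <<'E'
from look import *
plan([(b,.13,.017) for b in range(186,208,3)])
E
```

```text
time: 5.2
ee_pos: [0.3959, 0.138, 0.0161]
eef_rot: [-0.027, 1.0, 0.001, 0.001]
ft_force: [-1.5, 0.9, 0.2]
width: 0.0005
grip_force: 0.6
at [0.3959 0.138  0.0161] bearing 182.96635470258988 rad 0.1301189250543899 yaw 93.05090344299427 F [-1.5  0.9  0.2] q [-0.63  0.13  0.19  2.2  -0.03  0.81  1.21] 5.2
186 [-0.002 -0.046 -0.006] rotz -0.008
189 [-0.005 -0.091 -0.006] rotz -0.017
192 [-0.011 -0.136 -0.006] rotz -0.025
195 [-0.02  -0.181 -0.006] rotz -0.033
198 [-0.03  -0.225 -0.006] rotz -0.042
201 [-0.043 -0.268 -0.007] rotz -0.05
204 [-0.058 -0.311 -0.007] rotz -0.058
207 [-0.075 -0.353 -0.007] rotz -0.067
```

```bash
python3 -m pendant '[{"dp":[-0.002,-0.045,-0.003],"rotation":[0,0,-0.008],"jaw":0},{"dp":[-0.005,-0.09,-0.006],"rotation":[0,0,-0.017],"jaw":0},{"dp":[-0.011,-0.135,-0.006],"rotation":[0,0,-0.025],"jaw":0},{"dp":[-0.02,-0.18,-0.006],"rotation":[0,0,-0.033],"jaw":0},{"dp":[-0.03,-0.225,-0.006],"rotation":[0,0,-0.042],"jaw":0},{"dp":[-0.043,-0.268,-0.006],"rotation":[0,0,-0.05],"jaw":0},{"dp":[-0.058,-0.31,-0.006],"rotation":[0,0,-0.058],"jaw":0},{"dp":[-0.075,-0.352,-0.006],"rotation":[0,0,-0.067],"jaw":0}]'
python3 -m pendant '[{"dp":[-0.002,-0.045,0],"rotation":[0,0,-0.008],"jaw":0},{"dp":[-0.005,-0.09,0],"rotation":[0,0,-0.017],"jaw":0},{"dp":[-0.011,-0.135,0],"rotation":[0,0,-0.025],"jaw":0},{"dp":[-0.02,-0.18,0],"rotation":[0,0,-0.033],"jaw":0},{"dp":[-0.03,-0.225,0],"rotation":[0,0,-0.042],"jaw":0},{"dp":[-0.043,-0.268,0],"rotation":[0,0,-0.05],"jaw":0},{"dp":[-0.058,-0.31,0],"rotation":[0,0,-0.058],"jaw":0},{"dp":[-0.075,-0.352,0],"rotation":[0,0,-0.067],"jaw":0}]'
python3 - <<'E'
from look import *
plan([(b,.13,.017) for b in (234,237,240)])
E
```

```text
time: 6.2
ee_pos: [0.4097, 0.0855, 0.0168]
eef_rot: [-0.235, 0.972, 0.0, 0.001]
ft_force: [-1.2, 0.5, 0.6]
width: 0.0005
grip_force: 0.6
time: 7.2
ee_pos: [0.4437, 0.0435, 0.0167]
eef_rot: [-0.433, 0.902, 0.0, 0.001]
ft_force: [-1.2, -0.0, -0.5]
width: 0.0007
grip_force: 0.6
at [0.4437 0.0435 0.0167] bearing 230.97903555797976 rad 0.13032270293419804 yaw 141.27964798525682 F [-1.2 -0.  -0.5] q [-0.41  0.18  0.22  2.14 -0.05  0.83  2.31] 7.2
234 [-0.003 -0.046 -0.002] rotz -0.008
237 [-0.006 -0.091 -0.002] rotz -0.016
240 [-0.012 -0.136 -0.002] rotz -0.024
```

```bash
python3 -m pendant '[{"dp":[0,0.06,0],"rotation":[0,0,0],"jaw":0},{"dp":[0,0.1,0],"rotation":[0,0,0],"jaw":0},{"dp":[0,0.1,-0.3],"rotation":[0,0,0],"jaw":0},{"dp":[0,0.1,-0.65],"rotation":[0,0,0],"jaw":0},{"dp":[0,0.1,-1],"rotation":[0,0,0],"jaw":0},{"dp":[0,0.1,-1],"rotation":[0,0,0],"jaw":0},{"dp":[0,0.1,-1],"rotation":[0,0,0],"jaw":0}]'
python3 - <<'E'
from look import *
c=camera("scene");np.savez("s3.npz",**c);cv2.imwrite("pics/s3.png",c["image"][:,:,::-1])
c,P,R=look("t3");g=c["image"].max(2)
for b in range(-50,270,2):
    t=np.radians(b);q=np.r_[C+.172*np.array([np.cos(t),np.sin(t)]),.023];u,v=px(c,q).astype(int);m=g[v-2:v+3,u-2:u+3].mean()
    if m<60:print(b,m.round(),end="; ")
plan([(180,.13,.18),(150,.13,.18),(127,.13,.18)])
E
```

```text
time: 8.07
ee_pos: [0.4306, 0.0531, 0.1653]
eef_rot: [-0.432, 0.902, 0.0, 0.0]
ft_force: [-0.3, 0.2, -0.9]
width: 0.0007
grip_force: 0.0
-32 28.0; 58 25.0; 60 35.0; 148 18.0; 150 24.0; 212 41.0; 214 39.0; 216 33.0; 218 30.0; 220 30.0; 222 30.0; 224 38.0; 236 35.0; 238 12.0; 240 14.0; 242 13.0; 244 13.0; 246 13.0; 248 9.0; 250 5.0; 252 5.0; 254 6.0; 256 6.0; 258 6.0; 260 9.0; 262 12.0; 264 13.0; 266 13.0; 268 50.0; at [0.4302 0.0527 0.1644] bearing 223.9010210868858 rad 0.13261256423798196 yaw 141.22235224170373 F [ 0.4 -0.4 -0.9] q [-0.45 -0.06  0.21  2.02  0.01  1.18  2.23] 8.175
180 [-0.334  0.563 -0.104] rotz 0.142
150 [-0.744  0.744 -0.104] rotz 0.226
127 [-1.09   0.728 -0.105] rotz 0.29
```

View pics/s3.png

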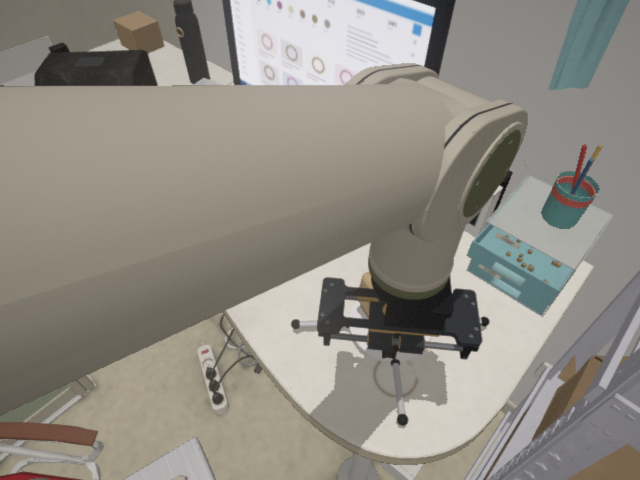

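The arm is clear of the box and the spokes are at about 59°, 149°, 239° and 329°. That is roughly 83° turned, and the gripper now goes back for the second stroke.

```bash
python3 -m pendant '[{"dp":[-0.1,0.15,-0.1],"rotation":[0,0,0.028],"jaw":0},{"dp":[-0.2,0.3,-0.1],"rotation":[0,0,0.056],"jaw":0},{"dp":[-0.27,0.45,-0.1],"rotation":[0,0,0.085],"jaw":0},{"dp":[-0.334,0.563,-0.1],"rotation":[0,0,0.114],"jaw":0},{"dp":[-0.334,0.563,-0.1],"rotation":[0,0,0.142],"jaw":0},{"dp":[-0.334,0.563,-0.1],"rotation":[0,0,0.142],"jaw":0}]'
python3 - <<'E'
from look import *
plan([(150,.13,.18),(128,.13,.18)])
E
```

```text
time: 8.93
ee_pos: [0.3961, 0.1444, 0.1795]
eef_rot: [-0.001, 1.0, -0.0, -0.001]
ft_force: [0.1, 0.1, -1.4]
width: 0.0003
grip_force: 0.0
at [0.3961 0.1444 0.1795] bearing 180.11417312568474 rad 0.12970880377733707 yaw 90.1682213766434 F [ 0.1  0.1 -1.4] q [-0.51 -0.09  0.05  2.02  0.    1.21  1.11] 8.925
150 [-0.115  0.435 -0.004] rotz 0.084
128 [-0.333  0.684 -0.005] rotz 0.145
```

```bash
python3 -m pendant '[{"dp":[-0.05,0.25,0],"rotation":[0,0,0.028],"jaw":0},{"dp":[-0.115,0.435,0],"rotation":[0,0,0.056],"jaw":0},{"dp":[-0.2,0.55,0],"rotation":[0,0,0.085],"jaw":0},{"dp":[-0.333,0.684,0],"rotation":[0,0,0.114],"jaw":0},{"dp":[-0.333,0.684,0],"rotation":[0,0,0.142],"jaw":0},{"dp":[-0.333,0.684,0],"rotation":[0,0,0.145],"jaw":0},{"dp":[-0.333,0.684,0],"rotation":[0,0,0.145],"jaw":0}]'
python3 -m pendant '[{"dp":[0,0,0.25],"rotation":[0,0,0],"jaw":0},{"dp":[0,0,0.5],"rotation":[0,0,0],"jaw":0},{"dp":[0,0,0.7],"rotation":[0,0,0],"jaw":0},{"dp":[0,0,0.7],"rotation":[0,0,0],"jaw":0}]'
python3 - <<'E'
from look import *
plan([(128,.13,.016)])
E
```

```text
time: 9.8
ee_pos: [0.4463, 0.2469, 0.1802]
eef_rot: [0.437, 0.899, -0.0, -0.0]
ft_force: [-0.3, -0.8, -0.4]
width: 0.0007
grip_force: 0.0
time: 10.3
ee_pos: [0.445, 0.2462, 0.0738]
eef_rot: [0.438, 0.899, -0.002, -0.001]
ft_force: [-0.3, 0.1, 0.2]
width: 0.0005
grip_force: 0.0
at [0.445  0.2462 0.0738] bearing 128.50882333610625 rad 0.12971261705802858 yaw 38.077343897962564 F [-0.3  0.1  0.2] q [-0.59  0.22 -0.01  1.93  0.    0.99  0.07] 10.3
128 [0.002 0.009 0.385] rotz 0.0
```

```bash
python3 -m pendant '[{"dp":[0,0,0.2],"rotation":[0,0,0],"jaw":0},{"dp":[0,0,0.38],"rotation":[0,0,0],"jaw":0},{"dp":[0,0,0.38],"rotation":[0,0,0],"jaw":0}]'
python3 -m pendant '[{"dp":[-0.002,-0.045,0],"rotation":[0,0,-0.008],"jaw":0},{"dp":[-0.005,-0.09,0],"rotation":[0,0,-0.017],"jaw":0},{"dp":[-0.011,-0.135,0],"rotation":[0,0,-0.025],"jaw":0},{"dp":[-0.02,-0.18,0],"rotation":[0,0,-0.033],"jaw":0},{"dp":[-0.03,-0.225,0],"rotation":[0,0,-0.042],"jaw":0},{"dp":[-0.043,-0.268,0],"rotation":[0,0,-0.05],"jaw":0},{"dp":[-0.058,-0.31,0],"rotation":[0,0,-0.058],"jaw":0},{"dp":[-0.075,-0.352,0],"rotation":[0,0,-0.067],"jaw":0}]'
python3 -m pendant '[{"dp":[-0.002,-0.045,0],"rotation":[0,0,-0.008],"jaw":0},{"dp":[-0.005,-0.09,0],"rotation":[0,0,-0.017],"jaw":0},{"dp":[-0.011,-0.135,0],"rotation":[0,0,-0.025],"jaw":0},{"dp":[-0.02,-0.18,0],"rotation":[0,0,-0.033],"jaw":0},{"dp":[-0.03,-0.225,0],"rotation":[0,0,-0.042],"jaw":0},{"dp":[-0.043,-0.268,0],"rotation":[0,0,-0.05],"jaw":0},{"dp":[-0.058,-0.31,0],"rotation":[0,0,-0.058],"jaw":0},{"dp":[-0.075,-0.352,0],"rotation":[0,0,-0.067],"jaw":0}]'
python3 - <<'E'
from look import *
plan([(b,.13,.017) for b in range(180,202,3)])
E
```

```text
time: 10.68
ee_pos: [0.4461, 0.2469, 0.0185]
eef_rot: [0.438, 0.899, -0.001, -0.0]
ft_force: [1.7, 0.0, 0.2]
width: 0.0005
grip_force: 0.0
time: 11.68
ee_pos: [0.4129, 0.2069, 0.021]
eef_rot: [0.24, 0.971, 0.001, 0.001]
ft_force: [-0.7, 2.1, 0.0]
width: 0.0008
grip_force: 0.6
time: 12.68
ee_pos: [0.3981, 0.1547, 0.0208]
eef_rot: [0.032, 0.999, 0.001, 0.001]
ft_force: [-0.8, -0.0, 1.1]
width: 0.0004
grip_force: 0.6
at [0.3981 0.1547 0.0208] bearing 175.52079760784224 rad 0.12812978933342484 yaw 86.32320063887317 F [-0.8 -0.   1.1] q [-0.4   0.14 -0.08  2.17  0.01  0.83  1.02] 12.675
180 [ 0.011 -0.068  0.025] rotz -0.01
183 [ 0.007 -0.113  0.025] rotz -0.019
186 [ 0.    -0.158  0.025] rotz -0.027
189 [-0.009 -0.202  0.025] rotz -0.035
192 [-0.02  -0.246  0.025] rotz -0.044
195 [-0.033 -0.29   0.025] rotz -0.052
198 [-0.049 -0.332  0.025] rotz -0.06
201 [-0.067 -0.374  0.025] rotz -0.069
```

```bash
python3 -m pendant '[{"dp":[0.002,-0.045,0.005],"rotation":[0,0,-0.008],"jaw":0},{"dp":[0.004,-0.09,0.01],"rotation":[0,0,-0.017],"jaw":0},{"dp":[0,-0.135,0.02],"rotation":[0,0,-0.025],"jaw":0},{"dp":[-0.006,-0.18,0.025],"rotation":[0,0,-0.033],"jaw":0},{"dp":[-0.016,-0.225,0.025],"rotation":[0,0,-0.042],"jaw":0},{"dp":[-0.029,-0.268,0.025],"rotation":[0,0,-0.05],"jaw":0},{"dp":[-0.044,-0.31,0.025],"rotation":[0,0,-0.058],"jaw":0},{"dp":[-0.06,-0.352,0.025],"rotation":[0,0,-0.067],"jaw":0}]'
python3 -m pendant '[{"dp":[-0.002,-0.045,0],"rotation":[0,0,-0.008],"jaw":0},{"dp":[-0.005,-0.09,0],"rotation":[0,0,-0.017],"jaw":0},{"dp":[-0.011,-0.135,0],"rotation":[0,0,-0.025],"jaw":0},{"dp":[-0.02,-0.18,0],"rotation":[0,0,-0.033],"jaw":0},{"dp":[-0.03,-0.225,0],"rotation":[0,0,-0.042],"jaw":0},{"dp":[-0.043,-0.268,0],"rotation":[0,0,-0.05],"jaw":0},{"dp":[-0.058,-0.31,0],"rotation":[0,0,-0.058],"jaw":0},{"dp":[-0.075,-0.352,0],"rotation":[0,0,-0.067],"jaw":0}]'
python3 - <<'E'
from look import *
c,P,R=look("t4");g=c["image"].max(2)
for b in np.arange(-50,80,1):
    t=np.radians(b);q=np.r_[C+.172*np.array([np.cos(t),np.sin(t)]),.023];u,v=px(c,q).astype(int);m=g[v-2:v+3,u-2:u+3].mean()
    if m<60:print(b,m.round(),end="; ")
plan([(b,.13,.017) for b in range(226,236,2)])
E
```

```text
time: 13.68
ee_pos: [0.4038, 0.1012, 0.017]
eef_rot: [-0.177, 0.984, 0.0, 0.002]
ft_force: [-1.3, 1.4, 0.5]
width: 0.0002
grip_force: 0.6
time: 14.68
ee_pos: [0.4324, 0.0552, 0.0169]
eef_rot: [-0.379, 0.925, -0.0, 0.001]
ft_force: [-1.2, 0.3, 1.1]
width: 0.0005
grip_force: 0.6
-42 49.0; -41 27.0; -40 35.0; -39 38.0; 49 34.0; 50 21.0; 51 26.0; 52 46.0; at [0.433  0.0546 0.017 ] bearing 224.1612945522924 rad 0.12929504069272313 yaw 134.67481543545708 F [0.2 0.5 0.5] q [-0.19  0.16 -0.05  2.15  0.01  0.82  2.11] 14.725
226 [ 0.005 -0.028 -0.   ] rotz -0.004
228 [ 0.003 -0.058 -0.   ] rotz -0.009
230 [ 0.001 -0.088 -0.   ] rotz -0.015
232 [-0.002 -0.118 -0.   ] rotz -0.02
234 [-0.007 -0.148 -0.   ] rotz -0.026
```

View pics/t4.png

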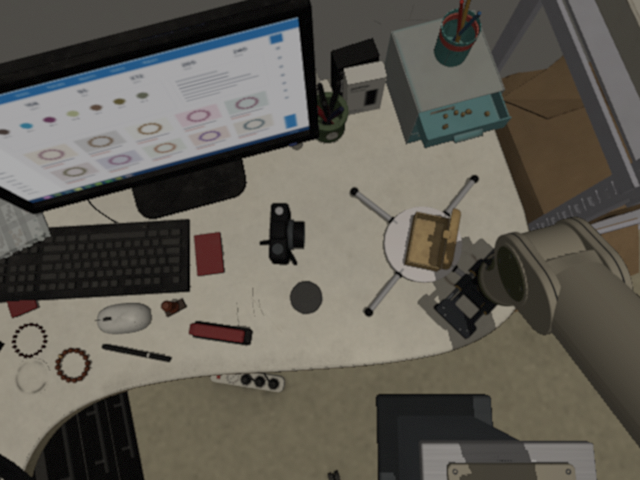

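The box is fully visible at (430,240) with its lid on the right and its open side towards the camera, about 11° short. The visible balls are at (354,190), (474,180) and (368,312).

```bash
cat >> look.py <<'E'
def measure(c,G,camb=88.6):
    b=balls(c,G)[:,:2]-C;a=np.degrees(np.arctan2(b[:,1],b[:,0]));print("spokes",a.round(2),np.hypot(*b.T).round(4))
    P=cloud(c);R=np.hypot(P[...,0]-C[0],P[...,1]-C[1]);im=c["image"].astype(int);gilt=(im[...,0]-im[...,2]>25)
    for nm,lo,hi in(("tray",.036,.05),("lid",.06,.15),("all",.035,.15)):
        m=((R<.085)&(P[...,2]>lo)&(P[...,2]<hi)&gilt).astype(np.uint8);k,l,s,_=cv2.connectedComponentsWithStats(m,connectivity=8)
        q=P[l==1+s[1:,4].argmax()][:,:2].astype(np.float32);print(nm,len(q),cv2.minAreaRect(q*1000))
        h=cv2.convexHull((q*1000)).reshape(-1,2);e=np.roll(h,-1,0)-h;L=np.hypot(*e.T)
        for i in L.argsort()[-3:]:print("   edge",L[i].round(1),(np.degrees(np.arctan2(e[i,1],e[i,0]))%180).round(1))
E
python3 - <<'E'
from look import *
print("before");measure(dict(np.load("top0.npz")),[(342,211),(454,168),(506,279),(389,325)])
print("now");measure(dict(np.load("t4.npz")),[(354,190),(474,180),(368,312)])
E
```

```text
before
spokes [  65.59  -24.44 -114.21  155.68] [0.1714 0.1734 0.1735 0.1714]
tray 183 ((526.705078125, 132.169921875), (65.70846557617188, 30.828359603881836), 2.60198974609375)
   edge 19.5 90.4
   edge 22.6 151.7
   edge 63.1 2.6
lid 802 ((524.9741821289062, 153.4305877685547), (101.18656921386719, 76.08010864257812), 3.5780253410339355)
   edge 52.3 94.0
   edge 84.0 179.1
   edge 94.4 3.6
all 1310 ((524.9741821289062, 153.4305877685547), (101.18656921386719, 76.08010864257812), 3.5780253410339355)
   edge 52.3 94.0
   edge 84.0 179.1
   edge 94.4 3.6
now
spokes [ 50.37 -39.76 140.51] [0.1713 0.1738 0.1709]
tray 268 ((547.361328125, 136.04310607910156), (54.60736846923828, 47.10507583618164), 75.55389404296875)
   edge 23.6 75.6
   edge 31.4 168.5
   edge 31.9 70.6
lid 560 ((517.4413452148438, 117.34400939941406), (26.472984313964844, 100.42932891845703), 77.03315734863281)
   edge 39.6 154.0
   edge 43.6 179.8
   edge 58.2 167.0
all 1147 ((524.6235961914062, 144.27197265625), (62.297523498535156, 101.98301696777344), 78.51287841796875)
   edge 41.1 167.2
   edge 42.9 80.5
   edge 81.3 168.5
```

```bash
python3 -m pendant '[{"dp":[0.005,-0.028,0],"rotation":[0,0,-0.004],"jaw":0},{"dp":[0.003,-0.058,0],"rotation":[0,0,-0.009],"jaw":0},{"dp":[0.001,-0.088,0],"rotation":[0,0,-0.015],"jaw":0},{"dp":[-0.002,-0.118,0],"rotation":[0,0,-0.02],"jaw":0},{"dp":[-0.006,-0.14,0],"rotation":[0,0,-0.024],"jaw":0},{"dp":[-0.007,-0.148,0],"rotation":[0,0,-0.026],"jaw":0},{"dp":[-0.007,-0.148,0],"rotation":[0,0,-0.026],"jaw":0}]'
python3 - <<'E'
from look import *
plan([(236,.13,.017),(238,.13,.017)])
c,P,R=look("t5");measure(c,[(350,197),(467,174),(376,317)])
c=camera("scene");np.savez("s5.npz",**c)
p=px(c,np.r_[C,.03]);print(p)
cv2.imwrite("pics/s5.png",c["image"][:,:,::-1])
i=cv2.resize(c["image"][150:350,240:500],None,fx=3,fy=3,interpolation=cv2.INTER_CUBIC)
i2=cv2.resize(cv2.imread("pics/t5.png")[170:330,240:500],None,fx=3,fy=3,interpolation=cv2.INTER_CUBIC);cv2.imwrite("pics/t5c.png",i2)
E
```

```text
time: 15.6
ee_pos: [0.4476, 0.0401, 0.0149]
eef_rot: [-0.452, 0.892, -0.0, 0.0]
ft_force: [-0.5, -0.7, 0.0]
width: 0.0007
grip_force: 0.0
at [0.4476 0.0401 0.0149] bearing 233.2160166559188 rad 0.1306644149988732 yaw 143.73475645004532 F [-0.5 -0.7  0. ] q [-0.15  0.19 -0.05  2.12  0.01  0.83  2.31] 15.6
236 [-0.005 -0.042 -0.014] rotz -0.006
238 [-0.007 -0.072 -0.014] rotz -0.012
spokes [ 60.16 -30.12 150.26] [0.1715 0.1737 0.1714]
tray 126 ((545.5135498046875, 140.8157501220703), (43.383750915527344, 44.43242645263672), 3.062652826309204)
   edge 24.4 11.5
   edge 26.3 34.6
   edge 29.3 93.1
lid 567 ((522.0305786132812, 117.03817749023438), (24.687292098999023, 100.21730041503906), 86.48963165283203)
   edge 41.1 9.1
   edge 41.5 176.5
   edge 42.7 165.3
all 1115 ((524.2864990234375, 143.69302368164062), (64.02214813232422, 101.34300994873047), 88.62105560302734)
   edge 31.7 176.8
   edge 32.8 177.2
   edge 80.4 179.4
[390.63517141 320.90051387]
```

View pics/t5c.png

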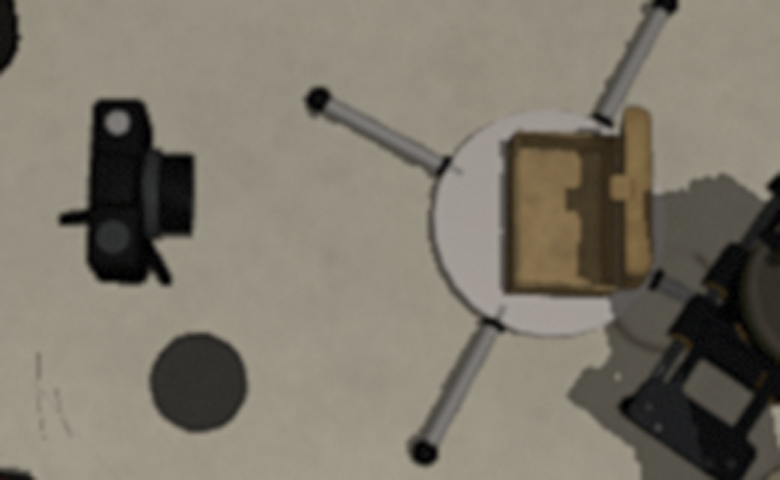

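Run:
```python
from look import *
for n in("t4","t5"):
    c=dict(np.load(n+".npz"));im=c["image"].astype(int);sub=((im[...,0]-im[...,2])>18).astype(np.uint8)
    rows=range(218,262);L=[];Rr=[]
    for v in rows:
        u=np.where(sub[v,395:475])[0]
        if len(u)>10:L.append((395+u[0],v));Rr.append((395+u[-1],v))
    for nm,E,z in(("front",L,.044),("lidback",Rr,.14)):
        p=plane(c,E,z)[:,:2].astype(np.float32)
        for lo,hi in((4,-4),(8,-8)):
            f=cv2.fitLine(p[lo:hi],cv2.DIST_HUBER,0,1e-4,1e-4).ravel();print(n,nm,(np.degrees(np.arctan2(f[1],f[0]))%180).round(2),p[lo:hi].mean(0).round(4))
c=dict(np.load("t5.npz"));P=cloud(c);R=np.hypot(P[...,0]-C[0],P[...,1]-C[1])
reg=(R>.2)&(R<.34)&(P[...,1]>C[1]+.1)&(abs(P[...,0]-C[0])<.12)
for lo,hi in((.1,.15),(.11,.125),(.07,.1),(.06,.15)):
    q=P[reg&(P[...,2]>lo)&(P[...,2]<hi)];a=cv2.minAreaRect((q[:,:2]*1000).astype(np.float32));e=np.array(a[0])/1000-C;print(lo,hi,len(q),a,np.degrees(np.arctan2(e[1],e[0])).round(2))
# lens barrel: forward of body
q=P[reg&(P[...,2]>.07)&(R<.24)];print("barrel",len(q),[(q[:,i].min().round(4),q[:,i].max().round(4)) for i in range(3)])
m=(q[:,0].min()+q[:,0].max())/2;e=np.array([m,q[:,1].mean()])-C;print(np.degrees(np.arctan2(e[1],e[0])))
```

```text
t4 front 167.67 [0.5303 0.1719]
t4 front 167.56 [0.5303 0.1719]
t4 lidback 136.15 [0.51   0.0913]
t4 lidback 128.76 [0.5099 0.0903]
t5 front 176.99 [0.5303 0.1726]
t5 front 177.66 [0.5303 0.1727]
t5 lidback 144.06 [0.51   0.0987]
t5 lidback 137.28 [0.51   0.1008]
0.1 0.15 1539 ((531.6046142578125, 405.1319885253906), (62.54634094238281, 105.92546844482422), 87.89519500732422) 88.72
0.11 0.125 834 ((531.6097412109375, 405.27081298828125), (62.26847457885742, 105.92546844482422), 87.89519500732422) 88.72
0.07 0.1 129 ((522.19775390625, 395.5964050292969), (48.224788665771484, 103.98596954345703), 70.7899398803711) 90.82
0.06 0.15 1672 ((531.5074462890625, 404.9404296875), (62.93634033203125, 106.10562133789062), 87.89519500732422) 88.74
barrel 179 [(np.float64(0.5065), np.float64(0.5562)), (np.float64(0.3733), np.float64(0.3841)), (np.float64(0.0842), np.float64(0.1219))]
88.634157484071
```

```bash
python3 -m pendant '[{"dp":[-0.002,-0.012,-0.01],"rotation":[0,0,-0.002],"jaw":0},{"dp":[-0.003,-0.022,-0.012],"rotation":[0,0,-0.003],"jaw":0},{"dp":[-0.004,-0.03,-0.012],"rotation":[0,0,-0.003],"jaw":0},{"dp":[-0.004,-0.03,-0.012],"rotation":[0,0,-0.003],"jaw":0}]'
python3 - <<'E'
from look import *
plan([])
c,P,R=look("t6");measure(c,[(350,198),(466,173),(377,318)])
E
```

```text
time: 16.2
ee_pos: [0.4515, 0.0378, 0.0165]
eef_rot: [-0.46, 0.888, 0.0, -0.0]
ft_force: [-0.6, -0.1, 0.2]
width: 0.0006
grip_force: 0.3
at [0.4515 0.0378 0.0165] bearing 235.19521841059262 rad 0.13021148718608208 yaw 144.80741904793226 F [-0.6 -0.1  0.2] q [-0.14  0.2  -0.05  2.11  0.01  0.83  2.33] 16.2
spokes [ 61.79 -28.49 152.05] [0.172  0.1746 0.1717]
tray 218 ((522.3377075195312, 146.36959838867188), (32.9215202331543, 85.11245727539062), 69.4784164428711)
   edge 21.5 156.1
   edge 21.6 144.6
   edge 38.7 11.9
lid 583 ((523.1150512695312, 116.36178588867188), (26.174312591552734, 100.80793762207031), 88.57857513427734)
   edge 44.5 11.1
   edge 46.9 167.5
   edge 48.8 178.6
all 1132 ((524.4234619140625, 143.40386962890625), (62.919368743896484, 100.75247955322266), 89.29747009277344)
   edge 42.9 89.1
   edge 49.7 0.1
   edge 56.2 178.9
```

```bash
python3 -m pendant '[{"dp":[0,0.06,0],"rotation":[0,0,0],"jaw":0},{"dp":[0,0.12,0],"rotation":[0,0,0],"jaw":0},{"dp":[0,0.12,-0.3],"rotation":[0,0,0],"jaw":0},{"dp":[0,0.12,-0.65],"rotation":[0,0,0],"jaw":0},{"dp":[0,0.12,-1],"rotation":[0,0,0],"jaw":0},{"dp":[0,0.12,-1],"rotation":[0,0,0],"jaw":0},{"dp":[0,0.12,-1],"rotation":[0,0,0],"jaw":0},{"dp":[0,0.12,-1],"rotation":[0,0,0],"jaw":0}]'
python3 - <<'E'
from look import *
plan([])
c,P,R=look("t7");measure(c,[(350,198),(466,173),(377,318)])
m=(P[...,2]>.03)&(P[...,2]<.05)&(R>.18)&(R<.32)&(P[...,1]>C[1])&(P[...,0]<C[0]-.04);print("jar",np.nanmedian(P[m],0),m.sum())
E
```

```text
time: 17.25
ee_pos: [0.4358, 0.0482, 0.1652]
eef_rot: [-0.46, 0.888, 0.0, -0.001]
ft_force: [0.2, 0.4, 0.1]
width: 0.0005
grip_force: 0.0
at [0.4358 0.0482 0.1652] bearing 226.9794379079958 rad 0.13195954910529217 yaw 144.83531319556755 F [0.2 0.4 0.1] q [-0.15 -0.03 -0.06  2.   -0.    1.18  2.32] 17.25
spokes [ 61.79 -28.47 152.05] [0.172  0.1748 0.1717]
tray 228 ((538.616455078125, 144.30772399902344), (40.836246490478516, 68.4135513305664), 89.65066528320312)
   edge 28.5 91.4
   edge 52.0 169.3
   edge 61.4 179.7
lid 526 ((523.5182495117188, 116.70367431640625), (25.448829650878906, 101.02640533447266), 86.88505554199219)
   edge 40.1 167.5
   edge 40.3 10.6
   edge 67.6 176.9
all 1092 ((524.3870239257812, 143.2083282470703), (62.73101806640625, 101.08023834228516), 88.85935974121094)
   edge 34.4 3.0
   edge 42.9 177.7
   edge 50.9 178.9
jar [0.41943742 0.37420706 0.039288  ] 855
```

View pics/t7.png

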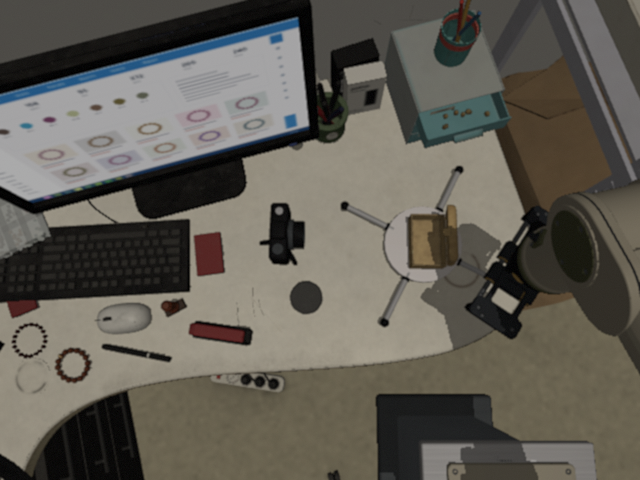

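The open front of the box at (432,240) faces the camera at (285,235). The box is centred, the jar hasn't moved, and the gripper is lifted clear, so I'm handing in.

```bash
python3 -c "
from bench import r
print(r.close_job())"
```

```text
the job is handed in; nothing more can be done
None
```

I turned the turntable about 176° by pushing its spokes; the box's open front now faces the lens to within about 1° by my measurement, and the job is handed in (17 s on the robot's clock).

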